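Seat the test cassette and hold the reading lens over it at the focal mark

TASK

Push the cassette carrier along its channel until you feel it come up against the end stop. Then pick up the reading lens by its handle and hold it level over the cassette's rectangular result window, with the lens at the focal height marked by the rubber ring on the lamp stand's rod. Finish while still holding it there in the air, with the carrier still home, the ring where it was and the jar, tin and bottle left alone.

Things in the scene. Friction and masses are not known exactly. Their poses are not given: they have to be found in the camera images.
- stage: Reading stage, fixed to the bench: dark base plate 250 x 84 x 6 mm with two aluminium guide rails along its length (10 mm high on the plate, tops 16 mm above the bench, 47 mm apart), open at the rear end. Origin: centre of the underside, on the bench; x along the channel towards the end stop, z up.
- stop: End stop, steel bar 12 mm thick across the rails at the +x end of the channel, top 25 mm above the bench, with a small clamp screw at each end (tops at 32 mm). Fixed, but set at a different place along the channel each day. Origin: under the middle of the face that the carrier meets, on the bench; x points away from the carrier, along the channel.
- stop_face (a point): Middle of the stop face that the carrier's front end must meet, 10 mm above the bench; x along the channel, away from the carrier.
- carrier: Loose aluminium carrier that slides on the stage's plate between the rails: 130 (along x) x 45 x 8 mm, its underside 6 mm above the bench, about 0.16 kg; it moves with 1 to 3 N. On it: an upright finger lug near its rear end and a white test cassette 70 x 22 x 5 mm in front of that (from 8 mm behind to 62 mm ahead of the origin). Origin: centre of the underside; x points along the channel towards the stop, z up.
- lug (a point): Middle of the rear face of the carrier's finger lug (60 mm behind the carrier's origin). The lug is 10 mm thick along x, 30 mm wide and 24 mm high, standing 14 to 38 mm above the bench. Push here along +x of the carrier, or pinch it.
- carrier_front (a point): Middle of the carrier's front end face (65 mm ahead of its origin); it meets the stop face when the carrier is home.
- window (a point): Centre of the cassette's rectangular result window (20 x 8 mm frame, long side along the cassette), on the cassette's top face, 33 mm ahead of the carrier's origin, 19 mm above the bench. The round well behind it is not the window.
- loupe: Reading lens lying flat on the bench, loose, about 0.11 kg: round glass in a dark rim 72 mm in diameter and 14 mm thick, with a black flat-sided handle. Origin: centre of the rim's underside; z up through the glass when it lies or is held level; the handle points along -x.
- lens (a point): Centre of the glass, 7 mm above the loupe's origin: this is the point to bring over the window at the height of the ring.
- handle (a point): Middle of the handle, 95 mm from the lens centre along the loupe's -x, at 8 mm height. The handle is 105 mm long, 18 mm wide (across y) and 16 mm high (its ends lie 47 and 152 mm from the lens centre).
- stand: Lamp stand, fixed: grey base plate 130 x 200 x 12 mm, upright steel rod 13 mm in diameter and 610 mm high, with a foil-shaded lamp clamped to it 0.28 m and more above the bench. Origin: on the bench, on the rod's axis.
- ring: Black rubber ring on the rod of the lamp stand, 26 mm in outer diameter and 10 mm high, set 120 to 200 mm above the bench. It marks the focal height of the lens: the lens centre belongs at the height of the ring's middle. Origin: centre of the ring, at its mid-height. It can be pushed along the rod: do not touch it.
- jar: Bystander: specimen jar with a screw cap, 57 mm in diameter, 64 mm high. Origin: centre of the underside.
- tin: Bystander: round flat metal tin, 87 mm in diameter, 36 mm high. Origin: centre of the underside.
- bottle: Bystander: closed reagent bottle, 60 mm in diameter, about 140 mm high. Origin: centre of the underside.
Mind the look-alikes: they are no part of the job. Leave any purple look-alike of the carrier alone.

How it is judged:
On the way, in this order (a step that is already met when the one before it is completed fails the run):
1. the carrier is home against the end stop, the reading lens still on the bench (x of carrier_front in the frame of stop_face above -0.0025 m and height (world z) of loupe below 0.01 m), for 0.2 s.
2. the reading lens is lifted by its handle (contact force between the fingers and loupe above 1 N and distance between the grasp point and handle below 0.065 m and height (world z) of loupe above 0.05 m), for 0.2 s.
At the end, for the whole second after the job is handed in: Carrier within 2.5 mm of the stop; the gripper alone holds the lens by its handle, still, its centre within 12 mm of the window seen from above and 7 mm of the ring's mid-height, tilted under 0.12 rad, right way up; ring moved under 5 mm; jar, tin and bottle under 30 mm (x of carrier_front in the frame of stop_face above -0.0025 m and contact force between the fingers and loupe above 1 N and distance between the grasp point and handle below 0.065 m and horizontal distance between lens and window below 0.012 m and z of lens in the frame of ring between -0.007 and 0.007 m and angle between loupe's own z axis and vertical below 0.12 rad and linear speed of loupe below 0.02 m/s and contact force between loupe and stand below 0.05 N and contact force between loupe and carrier below 0.05 N and distance of ring from where it was at the start of the episode below 0.005 m and distance of each of jar, tin, bottle from where it was at the start of the episode below 0.03 m); the arm keeps its last pose, push and grip.
It fails at once if the jar was knocked over or pushed away (distance of jar from where it was at the start of the episode above 0.03 m or angle between jar's own z axis and vertical above 0.4 rad).
It fails at once if the tin was knocked over or pushed away (distance of tin from where it was at the start of the episode above 0.03 m or angle between tin's own z axis and vertical above 0.4 rad).
It fails at once if the bottle was knocked over or pushed away (distance of bottle from where it was at the start of the episode above 0.03 m or angle between bottle's own z axis and vertical above 0.4 rad).
It fails at once if the focal-height ring was shifted on its rod (distance of ring from where it was at the start of the episode above 0.005 m).
It also fails if it takes over 61 s, if anything falls off the work surface, if the arm or the gripper's body presses on something with over 40 N, if the wrist force passes 120 N, or if a joint passes its speed limit or range.

ROBOT

A 6-joint arm with a two-finger parallel gripper is mounted at the origin on the work surface. World frame = base frame: x ahead of the robot, y to its left, z up, the work surface at z = 0. Lengths are in m, angles in rad, forces in N, time in s.
With the tool pointing down it reaches from about 0.275 to 0.825 m from the base axis. Payload 5.2 kg.
Tool frame: the origin (TCP) lies between the finger pads; the fingertips stand 25 mm ahead of it and the grasp point (between the pads) lies 6 mm ahead of it (robot.tips_ahead is the distance from the TCP to the fingertips, in m); z points along the fingers, y is the direction in which the jaws open and shut (so a half turn about z gives the same grasp; the last joint's range is limited). The gripper opens to 93 mm and grips with 3 to 60 N. Pads are 15 mm wide; open, the fingers measure 128 mm over their backs; the gripper's body (75 mm by 188 mm) begins 65 mm behind the grasp point.
Start: joints at [-1.426, 0.259, 1.535, -0, 1.348, -0.203], TCP at [0.187, -0.517, 0.244] pointing down, gripper open.
Joint ranges: [-3.14, 3.14], [-0.91, 2.08], [0.19, 2.58], [-1.22, 4.36], [0.22, 2.71], [-3.12, 3.12]. Speed limits (rad/s): [2.57, 2.57, 3.14, 3.14, 3.14, 3.14].

INTERFACE

Orientations are given as a unit quaternion [x, y, z, w].
In Python, from workcell import sensors, viewer, order, finder, robot gives the robot as it stands.
- The arm moves only by the tool send_rows, never from a script. Its argument "moves" is a list of rows, each a list of 6 numbers: the shift along the tool's x, y, z as a fraction of full scale, then the turn, a rotation vector about the tool's x, y, z as a fraction of full scale. In form: [[x, y, z, wx, wy, wz], ...]. A call has exactly 8 rows; each row is the pose to reach, as a shift and turn from the pose commanded when the call began, along the tool's axes at that moment; what a row does not reach only later rows make up. Full scale, the value 1, is 0.5 m for a shift and 90 degrees for a turn. A row lasts 1/12 s, in which the tool goes at most 41.7 mm and 7.16 degrees, less where a joint would pass 70% of its speed; a pose out of reach is approached as far as the arm can. A call with a number of a shift or a turn outside -1 to 1 is refused whole. A call with a gripper value outside its range is refused whole. "fingers" is the closure, from 0 (fully open) to 1 (shut), set as the call begins (left out, the last holds). The fingers move at their own pace and stop on an object; "newtons" is the grip in N (left out, the last holds). Time passes only in rows, so rows that repeat a pose let the fingers close, or fill a call up. It gives the time, the measured TCP pose, the force and the opening at its end, in the units of the state.
- sensors.sense(): the state, without advancing time (a new reading comes with each control period).
- viewer.get_image(name): name is "side" or "top"; returns the picture (384x512x3 uint8, blue, green, red); there is no depth.
- viewer.calibration(name): a dict with "fx", "fy", "cx", "cy" (pixels), "distortion" ([k1, k2, p1, p2, k3] as OpenCV has them; the pictures are not rectified), "extrinsics" (4x4, takes a point from camera to world coordinates). Camera axes: x right, y down, z forward; pixel columns grow to the right and rows downward; lengths in m; the calibration is good to about 2 mm. A picture is of the moment at which its call begins. calibration takes no time and is no camera call.
- order.hand_in(): hands the job in, once; it reports no verdict.
Trained networks look in the newest picture that a camera, given by its name, has taken for a name from the list of things; names that differ only in an ending like _2 or _b are one class to them, and where a whole thing is asked for, a point or a joint stands for the part that bears it (a point fixed in the world has none). Each returns a list of dicts, best first, with "score" (0 to 1); they miss things now and then, are a little off and sometimes report something else, mostly with a low value. They report only what shows in the picture. A call takes as long as a camera call. They do not tell look-alikes from the thing itself.
- finder.boxes_of(camera, name): "box" ([left, top, right, bottom] in pixels, round what is visible of it).
- finder.outline_of(camera, name): "mask" (384x512 bool, what is visible of it) and "box" ([left, top, right, bottom] in pixels, round what is visible of it).
The state is a dict: "time": time; "joint_pos": joint angles; "joint_velocities": joint speeds; "joint_torque": joint torques, N m; "position": TCP position; "tcp_rot": TCP orientation; "force": force on the tool from outside, world axes, zero at the start; "wrist_torque": the same for the moment, N m; "finger_gap": finger opening in m.
Only numpy, scipy, OpenCV 4.12 (cv2) and the standard library are available. Lean on these libraries where they do the work, as an engineer would, in place of code of your own. Each camera call takes 0.05 s, during which the arm holds its last target.

## Working session

There is one attempt and no reset: what is moved stays moved. The work goes in short steps, Python scripts to look and compute and a tool call to move; the robot and the scene stay as the last step left them, time stands still between calls to the robot, and variables do not carry over. Pictures are saved under pics/ and viewed, and the job is handed in when it is done.

Besides the shell and the picture viewer there is one more tool, called after "Call:" by a JSON object that holds its "fn" and its "kwargs". send_rows: Moves the arm, as the interface text tells. Its arguments: {"type":"object","properties":{"moves":{"type":"array","items":{"type":"array","items":{"type":"number"}}},"fingers":{"type":"number"},"newtons":{"type":"number"}},"required":["moves"]}

```bash
mkdir -p pics; ls; python3 - <<'E'
from workcell import sensors, viewer, order, finder, robot
import cv2
print(sensors.sense())
for n in("side","top"):
    im=viewer.get_image(n); cv2.imwrite(f"pics/{n}0.png",im)
    c=viewer.calibration(n); print(n,c)
    for t in ["carrier","lug","stop","loupe","ring","stand","jar","tin","bottle","stage","window"]:
        try: print(t,[(round(d["score"],2),[round(x) for x in d["box"]]) for d in finder.boxes_of(n,t)][:3])
        except Exception as e: print(t,e)
E
```

```text
pics
{'time': 0.0, 'joint_pos': array([-1.42581138e+00,  2.59337963e-01,  1.53609143e+00, -3.51848073e-05,
        1.34800007e+00, -2.02802810e-01]), 'joint_velocities': array([ 0.00063737,  0.00053229,  0.00067266,  0.00043172, -0.00149379,
        0.00028812]), 'joint_torque': array([ 1.47663957e-05, -4.37307358e+01, -2.84003842e+01,  7.18785566e-02,
        4.12794726e-02, -1.38015239e-04]), 'position': array([ 0.1873843 , -0.51655096,  0.24281704]), 'tcp_rot': array([ 9.84917430e-01,  1.73022576e-01,  9.39956394e-06, -9.18516748e-04]), 'force': array([-0.17132326, -0.4419393 ,  0.0851482 ]), 'wrist_torque': array([ 0.01535321, -0.02553201, -0.04891376]), 'finger_gap': 0.0932647418295482}
side {'fx': 416.90812260145555, 'fy': 416.90812260145555, 'cx': 262.0202713488148, 'cy': 185.9328042389514, 'distortion': array([-0.02736401,  0.        ,  0.        ,  0.        ,  0.        ]), 'extrinsics': array([[-0.91232722, -0.22640926,  0.34117134,  0.16536926],
       [-0.4094073 ,  0.51800295, -0.75103836,  0.87193387],
       [-0.00668572, -0.82487078, -0.56528179,  0.73974899],
      
[... 1188 characters left out ...]
       [ 0.00000000e+00,  0.00000000e+00,  0.00000000e+00,
         1.00000000e+00]])}
carrier [(0.89, [274, 178, 294, 216]), (0.87, [230, 231, 246, 267]), (0.76, [314, 202, 346, 216])]
lug [(0.95, [317, 199, 348, 214]), (0.83, [277, 182, 293, 214]), (0.7, [230, 230, 244, 269])]
stop []
loupe [(0.58, [178, 175, 213, 225])]
ring [(0.39, [181, 176, 211, 221]), (0.26, [263, 109, 284, 136])]
stand [(0.58, [360, 118, 455, 214])]
jar [(0.62, [212, 126, 224, 137])]
tin [(0.75, [261, 112, 284, 134])]
bottle [(0.55, [134, 144, 154, 162]), (0.43, [362, 120, 453, 213])]
stage [(0.74, [266, 155, 300, 225])]
window [(0.77, [313, 198, 346, 214]), (0.71, [276, 180, 292, 216]), (0.61, [231, 230, 245, 268])]
```

```bash
python3 - <<'E'
import cv2
s=cv2.imread("pics/side0.png");t=cv2.imread("pics/top0.png")
cv2.imwrite("pics/s1.png",cv2.resize(s,(768,576),interpolation=cv2.INTER_CUBIC))
cv2.imwrite("pics/t1.png",cv2.resize(t,(768,576),interpolation=cv2.INTER_CUBIC))
cv2.imwrite("pics/t2.png",cv2.resize(t[100:290,120:370],None,fx=3.1,fy=3.1,interpolation=cv2.INTER_CUBIC))
cv2.imwrite("pics/s2.png",cv2.resize(s[130:330,170:370],None,fx=3,fy=3,interpolation=cv2.INTER_CUBIC))
E
```

```text
(no output)
```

View pics/s1.png

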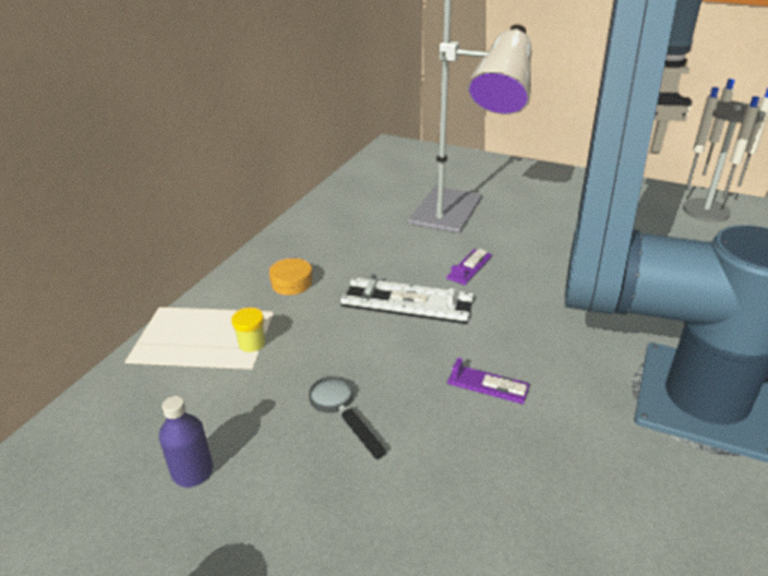

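View pics/t1.png

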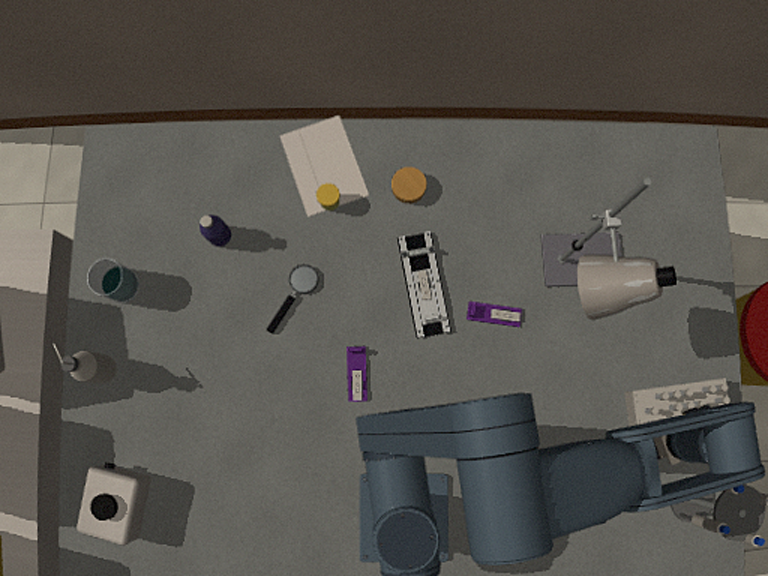

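View pics/t2.png

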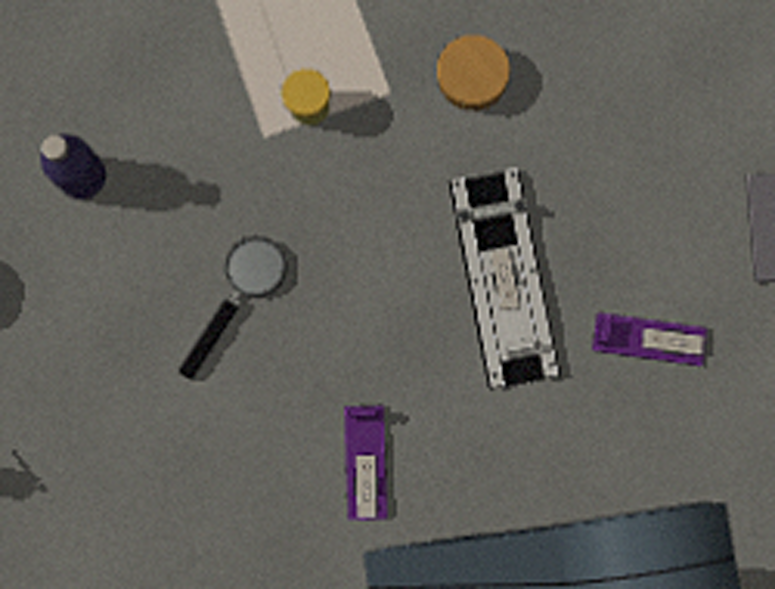

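View pics/s2.png

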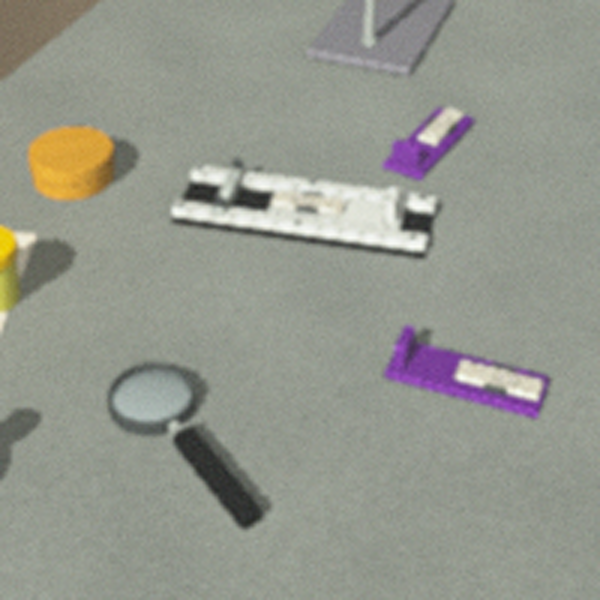

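The scene reads as follows:
- **Stage (t2):** it runs vertically. The stop bar is at about (490,213), the cassette at (507,280), and the lug near (522,350) on the robot's side.
- **Loupe:** the lens is at about (256,267) and the handle end at about (190,378).
- **Look-alikes:** the two purple carriers.
- **Ring (s1):** at about (442,159) on the rod.

Next I'll measure these.

```bash
cat > h.py <<'E'
import numpy as np, cv2
from workcell import sensors, viewer, order, finder, robot
def K(c): return np.array([[c["fx"],0,c["cx"]],[0,c["fy"],c["cy"]],[0,0,1.]])
def ray(n,p):
    c=viewer.calibration(n); u=cv2.undistortPoints(np.array([[p]],float),K(c),c["distortion"])[0,0]
    T=c["extrinsics"]; d=T[:3,:3]@np.array([u[0],u[1],1]); return T[:3,3],d/np.linalg.norm(d)
def atz(n,p,z):
    o,d=ray(n,p); return o+d*(z-o[2])/d[2]
def tri(a,b):
    (o1,d1),(o2,d2)=ray("top",a),ray("side",b)
    A=np.stack([d1,-d2],1); s=np.linalg.lstsq(A,o2-o1,rcond=None)[0]
    p,q=o1+s[0]*d1,o2+s[1]*d2; return (p+q)/2,np.linalg.norm(p-q)
def proj(n,P):
    c=viewer.calibration(n); M=np.linalg.inv(c["extrinsics"])
    return cv2.projectPoints(np.atleast_2d(np.array(P,float)),cv2.Rodrigues(M[:3,:3])[0],M[:3,3],K(c),c["distortion"])[0][:,0]
def t2(x,y): return ((x+.5)/3.1-.5+120,(y+.5)/3.1-.5+100)
def s2(x,y): return ((x+.5)/3-.5+170,(y+.5)/3-.5+130)
E
python3 - <<'E'
from h import *
np.set_printoptions(precision=4,suppress=True)
for n in ("side","top"):
    im=cv2.imread(f"pics/{n}0.png")
    ob=finder.outline_of(n,"loupe")
    m=ob[0]["mask"]; ys,xs=np.nonzero(m); print(n,ob[0]["score"],ob[0]["box"],xs.mean(),ys.mean(),m.sum())
print("stage corners",[atz("top",t2(*p),.016)[:2] for p in [(452,182),(518,170),(492,388),(558,375)]])
print("side stage near corners", [atz("side",s2(*p),.016)[:2] for p in [(173,207),(190,168),(427,240),(438,197)]])
print("lens",atz("top",t2(256,267),.014),atz("side",s2(151,397),.014))
print("handle ends top",atz("top",t2(237,303),.016),atz("top",t2(187,374),.016))
print("handle ends side",atz("side",s2(187,432),.016),atz("side",s2(255,517),.016))
print("cassette",atz("top",t2(507,279),.019),atz("side",s2(309,203),.019))
print("stop",atz("top",t2(490,212),.025),atz("side",s2(232,183),.025))
print("lug",atz("top",t2(522,350),.038),atz("side",s2(397,195),.038))
for n,p in (("jar",(306,93)),("tin",(473,70))): print(n,atz("top",t2(*p),.05))
s=cv2.imread("pics/side0.png");t=cv2.imread("pics/top0.png")
cv2.imwrite("pics/ring.png",cv2.resize(s[80:160,255:335],None,fx=7,fy=7,interpolation=cv2.INTER_CUBIC))
cv2.imwrite("pics/rodt.png",cv2.resize(t[100:220,350:470],None,fx=5,fy=5,interpolation=cv2.INTER_CUBIC))
cv2.imwrite("pics/staget.png",cv2.resize(t[145:235,255:315],None,fx=6.5,fy=6.5,interpolation=cv2.INTER_CUBIC))
cv2.imwrite("pics/stages.png",cv2.resize(s[175:225,220:325],None,fx=7,fy=7,interpolation=cv2.INTER_CUBIC))
E
```

```text
side 0.6 [203.7, 254.0, 259.0, 305.4] 229.21743388834477 272.9784524975514 1021
top 0.78 [179.7, 170.7, 212.2, 221.6] 197.02 192.91 500
stage corners [array([0.6635, 0.0101]), array([ 0.6782, -0.0679]), array([ 0.4201, -0.0353]), array([ 0.435 , -0.1114])]
side stage near corners [array([0.6686, 0.0117]), array([ 0.6846, -0.0552]), array([ 0.4237, -0.0378]), array([ 0.4359, -0.1084])]
lens [0.5619 0.2397 0.014 ] [0.563  0.2478 0.014 ]
handle ends top [0.5189 0.2607 0.016 ] [0.4356 0.3172 0.016 ]
handle ends side [0.5174 0.2719 0.016 ] [0.433  0.3266 0.016 ]
cassette [ 0.5468 -0.0534  0.019 ] [ 0.5474 -0.0441  0.019 ]
stop [ 0.6252 -0.0341  0.025 ] [ 0.6276 -0.0369  0.025 ]
lug [ 0.4613 -0.0689  0.038 ] [ 0.4649 -0.066   0.038 ]
jar [0.7629 0.1815 0.05  ]
tin [ 0.7909 -0.0146  0.05  ]
```

View pics/ring.png

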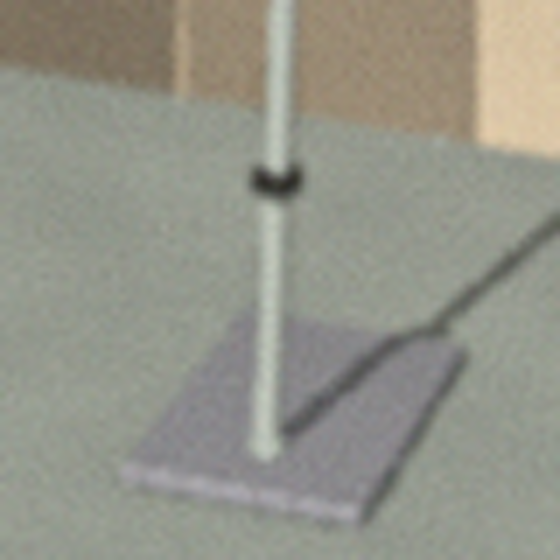

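View pics/rodt.png

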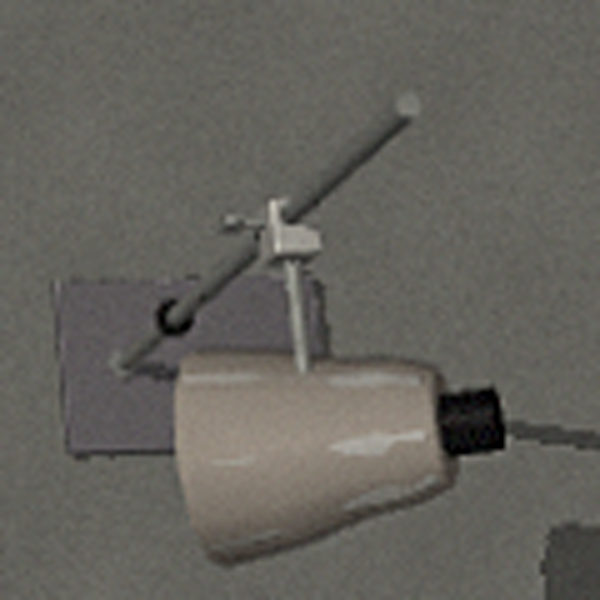

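View pics/staget.png

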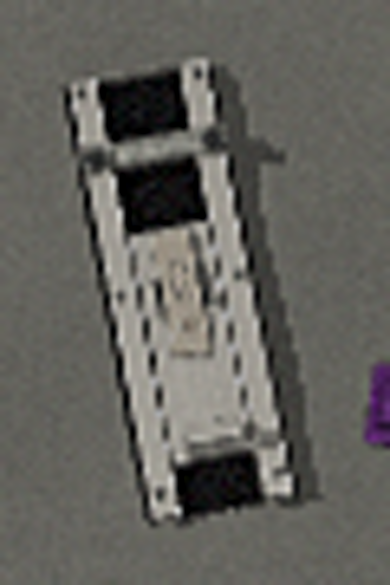

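View pics/stages.png

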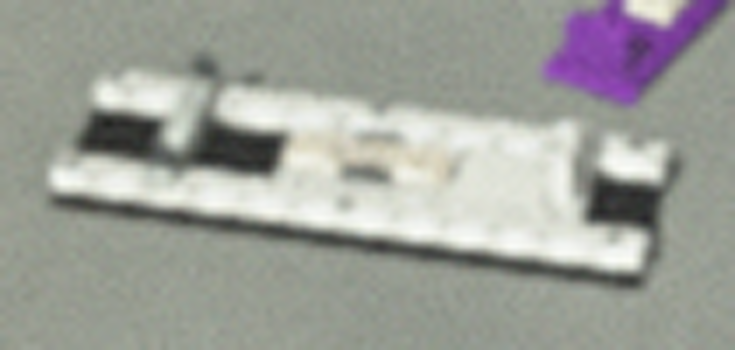

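```bash
cat >> h.py <<'E'
def cr(x,y,f,x0,y0): return ((x+.5)/f-.5+x0,(y+.5)/f-.5+y0)
def box(o,yaw,x0,x1,y0,y1,z0,z1):
    c,s=np.cos(yaw),np.sin(yaw)
    return np.array([[o[0]+c*x-s*y,o[1]+s*x+c*y,z] for z in(z0,z1) for x,y in((x0,y0),(x1,y0),(x1,y1),(x0,y1))])
def drawbox(im,n,P,f,x0,y0,col):
    q=(proj(n,P)-[x0,y0]+.5)*f-.5; q=np.round(q).astype(int)
    for a in (0,4): cv2.polylines(im,[q[a:a+4].reshape(-1,1,2)],True,col,1,cv2.LINE_AA)
E
cat > ov.py <<'E'
from h import *
import sys
def show(tag,src,boxes,wins):
    for n,(x0,y0,x1,y1,f) in wins.items():
        im=cv2.resize(src[n][y0:y1,x0:x1],None,fx=f,fy=f,interpolation=cv2.INTER_CUBIC)
        for P,col in boxes: drawbox(im,n,P,f,x0,y0,col)
        cv2.imwrite(f"pics/{tag}_{n}.png",im)
E
python3 - <<'E'
from h import *; from ov import show
np.set_printoptions(precision=4,suppress=True)
rt=cr(175,317,5,350,100); rs=cr(276,184,7,255,80)
print("ring",tri(rt,rs)); print("rod base",tri(cr(120,366,5,350,100),cr(264,450,7,255,80)))
b=tri(cr(120,366,5,350,100),cr(264,450,7,255,80))[0]
for xy in (b[:2],tri(rt,rs)[0][:2]):
    o,d=ray("side",rs); h=d[:2]; s=np.dot(xy-o[:2],h)/np.dot(h,h); print("ring z side",(o+s*d)[2], end=" ")
    o,d=ray("top",rt); h=d[:2]; s=np.dot(xy-o[:2],h)/np.dot(h,h); print("top",(o+s*d)[2])
src={n:cv2.imread(f"pics/{n}0.png") for n in("side","top")}
c=np.array([.5492,-.0511]); yaw=np.arctan2(.0454+.0435,.2434+.2432)-0.0; print(yaw)
ux=np.array([np.cos(yaw),np.sin(yaw)])
st=box(c,yaw,-.125,.125,-.042,.042,0,.006)
rail=box(c,yaw,-.125,.125,-.0235,.0235,.006,.016)
R=(0,0,255);G=(0,200,0);B=(255,0,0)
boxes=[(st,R),(rail,G)]
show("stg",src,boxes,{"top":(255,145,315,235,6.5),"side":(220,175,325,225,7)})
# loupe
L=np.array([.5619,.2397]); H=np.array([.4356,.3172]); ly=np.arctan2(L[1]-H[1],L[0]-H[0]); print("loupe yaw",ly)
a=np.linspace(0,2*np.pi,5)[:4]
bl=[(box(L,ly,-.152,-.047,-.009,.009,0,.016),G),(box(L,ly,-.036,.036,-.036,.036,0,.014),R)]
show("lp",src,bl,{"top":(170,165,225,230,9),"side":(195,240,275,315,7)})
E
```

```text
ring (array([ 0.6146, -0.3912,  0.1566]), np.float64(0.0025001813347738837))
rod base (array([ 0.6134, -0.3881,  0.01  ]), np.float64(0.004533386751490977))
ring z side 0.15830447157359406 top 0.16353707254303806
ring z side 0.15687412910018583 top 0.15504556762033594
0.18070334770013202
loupe yaw -0.5503728752687237
```

View pics/stg_top.png

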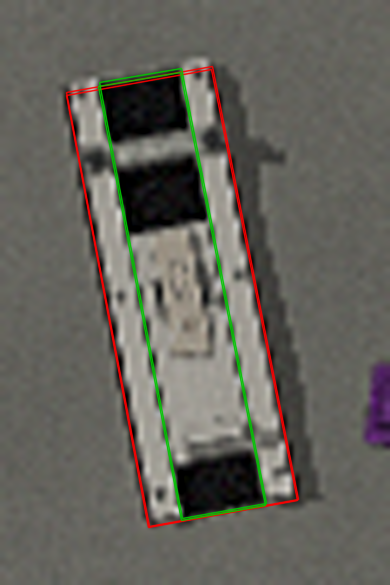

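View pics/stg_side.png

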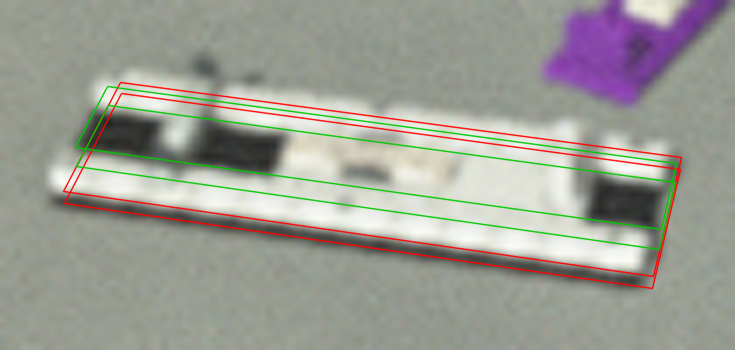

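View pics/lp_top.png

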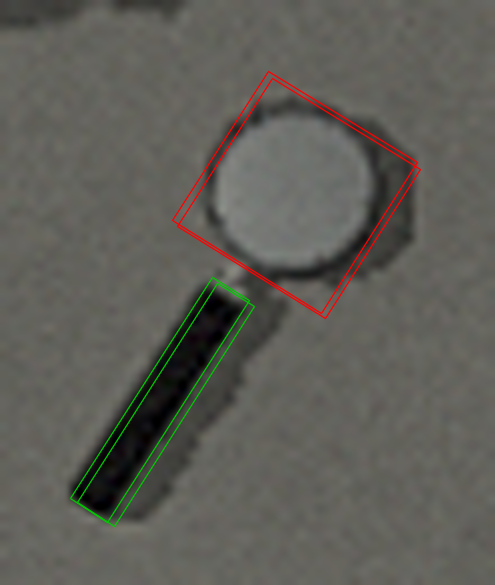

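View pics/lp_side.png

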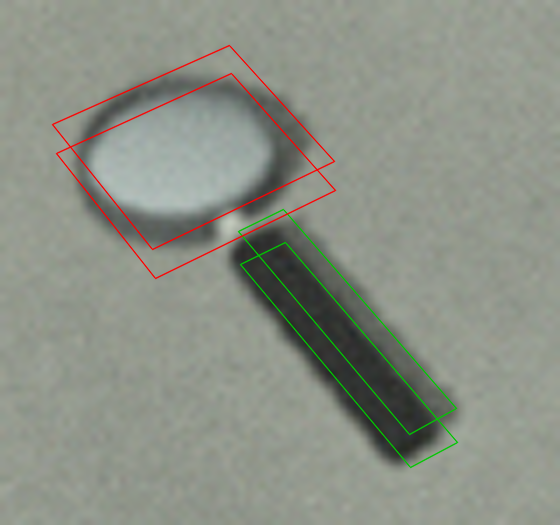

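```bash
python3 - <<'E'
from h import *; from scipy.optimize import least_squares
np.set_printoptions(precision=4,suppress=True)
T=lambda x,y:cr(x,y,9,170,165); S=lambda x,y:cr(x,y,7,195,240)
ob=[("top",0,.014,T(297,188)),("top",-.047,.016,T(228,295)),("top",-.152,.016,T(95,505)),
    ("side",0,.007,S(185,160)),("side",-.047,.008,S(260,243)),("side",-.152,.008,S(420,441))]
def f(p,cams=("top","side")):
    r=[]
    for n,x,z,q in ob:
        if n in cams: r+=list(proj(n,[[p[0]+x*np.cos(p[2]),p[1]+x*np.sin(p[2]),z]])[0]-q)
    return r
for cams in (("top",),("side",),("top","side")):
    s=least_squares(f,[.56,.24,-.55],args=(cams,),x_scale=[.1,.1,1]); print(cams,s.x,np.array(s.fun))
# carrier, top
ST=lambda x,y:cr(x,y,6.5,255,145); SS=lambda x,y:cr(x,y,7,220,175)
print("carrier front",atz("top",ST(166,229),.014),"stop rear top edge",atz("top",ST(160,162),.025))
print("lug top bar",atz("top",ST(218,438),.038),"lug rear bottom",atz("top",ST(222,457),.014))
print("cassette",atz("top",ST(180,291),.019))
print("side: carrier front",atz("side",SS(283,152),.014),"lug rear top",atz("side",SS(578,160),.03))
print("purple",atz("top",cr(480,313,1.5,0,0),.01),atz("top",cr(358,350,1.5,0,0),.01))
print("bottle",atz("top",cr(218,236,1.5,0,0),.07),"jar",atz("side",(165,235),0))
E
```

```text
('top',) [ 0.5623  0.2391 -0.5444] [-0.1528  0.2468  0.4965 -0.8031 -0.3452  0.5497]
('side',) [ 0.563   0.2417 -0.5617] [ 0.3717 -0.0045 -0.7397 -0.4408  0.3523  0.3707]
('top', 'side') [ 0.563   0.2407 -0.5574] [-0.5725  0.0677 -0.0648 -1.0718 -1.2216  0.075   0.5959 -0.2802 -0.4433
 -0.769   0.8185 -0.0996]
carrier front [ 0.584  -0.0428  0.014 ] stop rear top edge [ 0.6198 -0.0393  0.025 ]
lug top bar [ 0.4634 -0.0691  0.038 ] lug rear bottom [ 0.456  -0.0727  0.014 ]
cassette [ 0.5479 -0.0501  0.019 ]
side: carrier front [ 0.5866 -0.0402  0.014 ] lug rear top [ 0.4633 -0.0639  0.03  ]
purple [ 0.4793 -0.1855  0.01  ] [0.3909 0.1068 0.01  ]
bottle [0.6558 0.4416 0.07  ] jar [0.7554 0.2066 0.    ]
```

Call:
{"fn": "send_rows", "kwargs": {"moves": [[0.735, -0.674, 0.186, 0, 0, 0.104], [0.735, -0.674, 0.186, 0, 0, 0.104], [0.735, -0.674, 0.186, 0, 0, 0.104], [0.735, -0.674, 0.186, 0, 0, 0.104], [0.735, -0.674, 0.186, 0, 0, 0.104], [0.735, -0.674, 0.186, 0, 0, 0.104], [0.735, -0.674, 0.186, 0, 0, 0.104], [0.735, -0.674, 0.186, 0, 0, 0.104]], "fingers": 1, "newtons": 20}}

```text
time: 1.97
position: [0.3395, -0.2249, 0.1825]
tcp_rot: [0.996, 0.092, 0.0, 0.0]
force: [1.4, -0.7, -0.9]
finger_gap: 0.0445
```

```bash
cat >> h.py <<'E'
from scipy.spatial.transform import Rotation as Rn
def need(P,phi,tilt=True):
    s=sensors.sense(); R=Rn.from_quat(s["tcp_rot"]); d=R.inv().apply(np.array(P)-s["position"])/.5
    Rt=Rn.from_quat([np.cos(phi/2),np.sin(phi/2),0,0]); w=(R.inv()*Rt).as_rotvec()/(np.pi/2)
    print("t",round(s["time"],2),"pos",s["position"].round(4),"F",s["force"].round(1),"gap",round(s["finger_gap"],4),"j",s["joint_pos"].round(2)); print("need",d.round(4),w.round(4))
E
python3 -c "
from h import *
need([.418,-.0743,.15],.185)"
```

```text
t 1.97 pos [ 0.3395 -0.2249  0.1825] F [ 1.4 -0.7 -0.9] gap 0.0445 j [-0.86  0.05  1.94  0.    1.14  0.53]
need [ 0.2093 -0.2674  0.0649] [ 0.0006 -0.0004 -0.0008]
```

Call:
{"fn": "send_rows", "kwargs": {"moves": [[0.19, -0.25, 0.06, 0, 0, 0], [0.19, -0.25, 0.06, 0, 0, 0], [0.19, -0.25, 0.06, 0, 0, 0], [0.19, -0.25, 0.06, 0, 0, 0], [0.19, -0.25, 0.06, 0, 0, 0], [0.19, -0.25, 0.06, 0, 0, 0], [0.19, -0.25, 0.06, 0, 0, 0], [0.19, -0.25, 0.06, 0, 0, 0]]}}

```text
time: 2.63
position: [0.4095, -0.0874, 0.1529]
tcp_rot: [0.996, 0.091, 0.0, 0.0]
force: [0.2, -0.7, -0.4]
finger_gap: 0.0004
```

```bash
python3 -c "
from h import *
need([.418,-.0743,.047],.185)
for n in ('side','top'): cv2.imwrite('pics/%s1.png'%n,viewer.get_image(n))
cv2.imwrite('pics/a.png',cv2.resize(np.hstack([cv2.imread('pics/side1.png')[130:280,200:360],cv2.imread('pics/top1.png')[120:270,200:360]]),None,fx=2.4,fy=2.4,interpolation=2))
s=sensors.sense()['position']
print(proj('side',[s+[0,0,-.025]]),proj('top',[s+[0,0,-.025]]))
"
```

```text
t 2.63 pos [ 0.4095 -0.0874  0.1529] F [ 0.2 -0.7 -0.4] gap 0.0004 j [-0.48  0.11  1.96 -0.    1.07  0.91]
need [ 0.0215 -0.0228  0.2117] [ 0.0005 -0.0002 -0.0011]
[[325.19368441 168.6977218 ]] [[295.43520641 224.62482903]]
```

View pics/a.png

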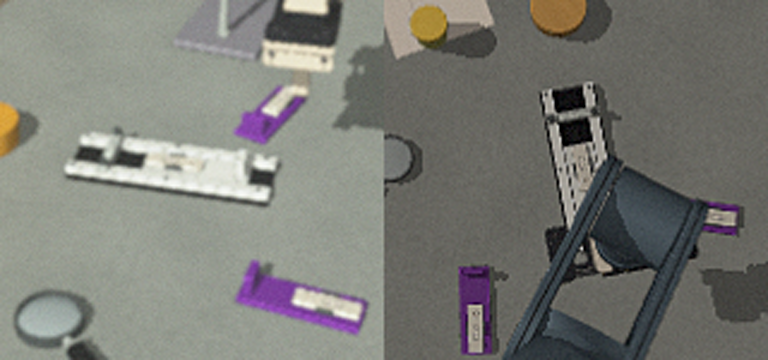

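Left half: the closed fingertips show at about (300,88), which is (325,167) in the side picture. They project to (325,169), so the calibration agrees well. Next I'll go down behind the lug.

Call:
{"fn": "send_rows", "kwargs": {"moves": [[0.021, -0.023, 0.04, 0, 0, 0], [0.021, -0.023, 0.1, 0, 0, 0], [0.021, -0.023, 0.16, 0, 0, 0], [0.021, -0.023, 0.21, 0, 0, 0], [0.021, -0.023, 0.21, 0, 0, 0], [0.021, -0.023, 0.21, 0, 0, 0], [0.021, -0.023, 0.21, 0, 0, 0], [0.021, -0.023, 0.21, 0, 0, 0]]}}

```text
time: 3.4
position: [0.419, -0.0741, 0.0491]
tcp_rot: [0.996, 0.092, 0.001, 0.001]
force: [0.3, -0.0, -0.3]
finger_gap: 0.0004
```

```bash
python3 -c "
from h import *
need([.462-.0075*.983,-.066-.0014,.047],.185)
im=viewer.get_image('side');cv2.imwrite('pics/side2.png',im)
cv2.imwrite('pics/b.png',cv2.resize(im[150:230,220:350],None,fx=5.5,fy=5.5,interpolation=2))
"
```

```text
t 3.4 pos [ 0.419  -0.0741  0.0491] F [ 0.3 -0.  -0.3] gap 0.0004 j [-0.44  0.29  2.07 -0.    0.78  0.95]
need [ 0.0725 -0.0001  0.0044] [ 0.0012 -0.0017 -0.0009]
```

View pics/b.png

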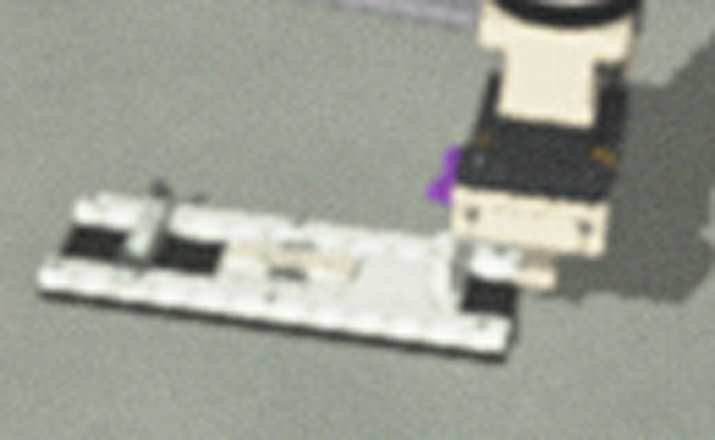

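Call:
{"fn": "send_rows", "kwargs": {"moves": [[0.02, 0, 0.003, 0, 0, 0], [0.04, 0, 0.003, 0, 0, 0], [0.06, 0, 0.003, 0, 0, 0], [0.07, 0, 0.003, 0, 0, 0], [0.08, 0, 0.003, 0, 0, 0], [0.09, 0, 0.003, 0, 0, 0], [0.1, 0, 0.003, 0, 0, 0], [0.11, 0, 0.003, 0, 0, 0]]}}

```text
time: 4.12
position: [0.4719, -0.0626, 0.0458]
tcp_rot: [0.996, 0.092, -0.0, -0.0]
force: [-0.8, 0.9, -0.8]
finger_gap: 0.0003
```

Call:
{"fn": "send_rows", "kwargs": {"moves": [[0.003, 0, 0, 0, 0, 0], [0.006, 0, 0, 0, 0, 0], [0.009, 0, 0, 0, 0, 0], [0.012, 0, 0, 0, 0, 0], [0.014, 0, 0, 0, 0, 0], [0.016, 0, 0, 0, 0, 0], [0.018, 0, 0, 0, 0, 0], [0.02, 0, 0, 0, 0, 0]]}}

```text
time: 4.78
position: [0.4817, -0.0611, 0.046]
tcp_rot: [0.996, 0.092, 0.0, -0.0]
force: [0.3, 0.7, 0.4]
finger_gap: 0.0007
```

```bash
python3 -c "
from h import *
need([.619-.1325*.983,-.036-.1325*.18,.047],.185)
for n in ('side','top'): cv2.imwrite('pics/%s3.png'%n,viewer.get_image(n))
cv2.imwrite('pics/c.png',cv2.resize(np.hstack([cv2.imread('pics/side3.png')[150:230,220:350],cv2.imread('pics/top3.png')[145:225,240:320]]),None,fx=3.7,fy=3.7,interpolation=2))
"
```

```text
t 4.78 pos [ 0.4817 -0.0611  0.046 ] F [0.3 0.7 0.4] gap 0.0007 j [-0.36  0.38  1.93  0.    0.84  1.03]
need [ 0.0144  0.0001 -0.002 ] [-0.     -0.     -0.0004]
```

View pics/c.png

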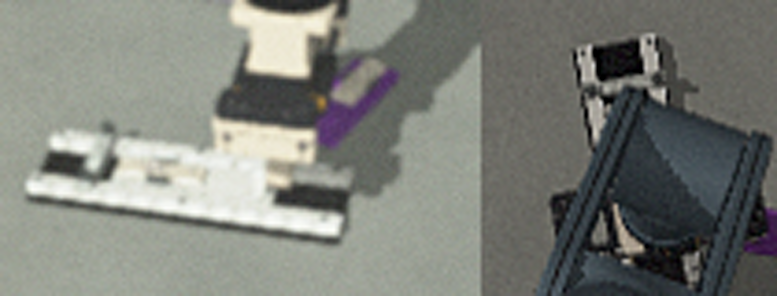

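The carrier has followed, and its front is nearly at the stop bar at about (100,150). I'll continue slowly, watching the force.

Call:
{"fn": "send_rows", "kwargs": {"moves": [[0.003, 0, 0, 0, 0, 0], [0.006, 0, 0, 0, 0, 0], [0.008, 0, 0, 0, 0, 0], [0.01, 0, 0, 0, 0, 0], [0.012, 0, 0, 0, 0, 0], [0.014, 0, 0, 0, 0, 0], [0.014, 0, 0, 0, 0, 0], [0.014, 0, 0, 0, 0, 0]]}}

```text
time: 5.55
position: [0.4888, -0.0598, 0.0461]
tcp_rot: [0.996, 0.092, 0.0, 0.0]
force: [-0.6, -0.4, 0.5]
finger_gap: 0.0001
```

Call:
{"fn": "send_rows", "kwargs": {"moves": [[0.002, 0, 0, 0, 0, 0], [0.003, 0, 0, 0, 0, 0], [0.004, 0, 0, 0, 0, 0], [0.005, 0, 0, 0, 0, 0], [0.006, 0, 0, 0, 0, 0], [0.006, 0, 0, 0, 0, 0], [0.006, 0, 0, 0, 0, 0], [0.006, 0, 0, 0, 0, 0]]}}

```text
time: 6.22
position: [0.4915, -0.0592, 0.046]
tcp_rot: [0.996, 0.092, 0.0, -0.0]
force: [-2.2, 0.0, 1.4]
finger_gap: 0.0005
```

Call:
{"fn": "send_rows", "kwargs": {"moves": [[0.002, 0, 0, 0, 0, 0], [0.003, 0, 0, 0, 0, 0], [0.004, 0, 0, 0, 0, 0], [0.005, 0, 0, 0, 0, 0], [0.006, 0, 0, 0, 0, 0], [0.006, 0, 0, 0, 0, 0], [0.006, 0, 0, 0, 0, 0], [0.006, 0, 0, 0, 0, 0]]}}

```text
time: 6.88
position: [0.4917, -0.0591, 0.046]
tcp_rot: [0.996, 0.093, -0.003, 0.0]
force: [-12.4, -4.4, 9.5]
finger_gap: 0.0005
```

Call:
{"fn": "send_rows", "kwargs": {"moves": [[0.002, 0, 0, 0, 0, 0], [0.003, 0, 0, 0, 0, 0], [0.004, 0, 0, 0, 0, 0], [0.005, 0, 0, 0, 0, 0], [0.006, 0, 0, 0, 0, 0], [0.006, 0, 0, 0, 0, 0], [0.006, 0, 0, 0, 0, 0], [0.006, 0, 0, 0, 0, 0]]}}

```text
time: 7.55
position: [0.4918, -0.059, 0.0459]
tcp_rot: [0.996, 0.093, -0.006, -0.0]
force: [-20.2, -9.5, 17.2]
finger_gap: 0.0002
```

Contact is confirmed: force is up to about 20 N with no further travel, and the implied stop position of 0.622 matches the image estimate of 0.620. Next I'll back off, lift and check.

Call:
{"fn": "send_rows", "kwargs": {"moves": [[-0.02, 0, 0, 0, 0, 0], [-0.04, 0, 0, 0, 0, 0], [-0.06, 0, 0, 0, 0, 0], [-0.06, 0, -0.05, 0, 0, 0], [-0.06, 0, -0.12, 0, 0, 0], [-0.06, 0, -0.2, 0, 0, 0], [-0.06, 0, -0.25, 0, 0, 0], [-0.06, 0, -0.25, 0, 0, 0]], "fingers": 0}}

```text
time: 8.22
position: [0.4711, -0.0648, 0.1766]
tcp_rot: [0.996, 0.092, 0.005, 0.002]
force: [1.7, -0.4, 0.7]
finger_gap: 0.0493
```

```bash
python3 -c "
from h import *
L=np.array([.5625,.2405]);y=-.555
g=L-.09*np.array([np.cos(y),np.sin(y)]); print(g)
need([g[0],g[1],.13],y)
print(proj('side',[[.622,-.035,.014],[.59,-.0425,.019]]))
im=viewer.get_image('side');cv2.imwrite('pics/side4.png',im)
cv2.imwrite('pics/d.png',cv2.resize(im[170:230,215:320],None,fx=7,fy=7,interpolation=2))
"
```

```text
[0.48600896 0.2879249 ]
t 8.22 pos [ 0.4711 -0.0648  0.1766] F [ 1.7 -0.4  0.7] gap 0.0493 j [-0.37  0.18  1.81  0.    1.14  1.01]
need [ 0.1578 -0.6885  0.0908] [ 0.0011 -0.0075  0.4708]
[[248.50283357 194.44632357]
 [259.25872692 194.24514243]]
```

View pics/d.png

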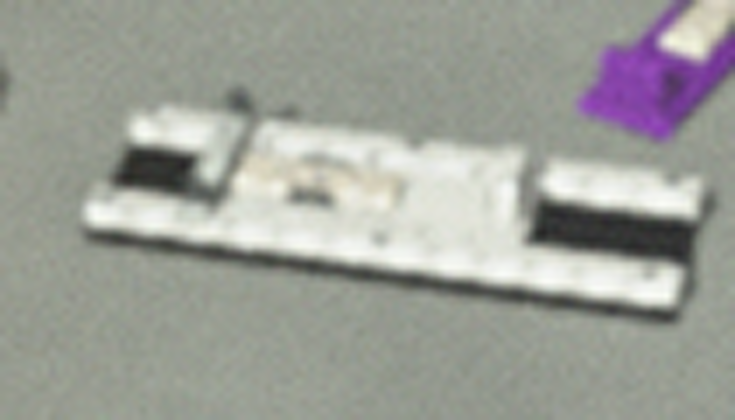

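The carrier is home: its front is flush with the stop bar at about (225,165), and the cassette spans 235–405. Now the loupe.

Call:
{"fn": "send_rows", "kwargs": {"moves": [[0.157, -0.688, 0.09, 0, 0, 0.47], [0.157, -0.688, 0.09, 0, 0, 0.47], [0.157, -0.688, 0.09, 0, 0, 0.47], [0.157, -0.688, 0.09, 0, 0, 0.47], [0.157, -0.688, 0.09, 0, 0, 0.47], [0.157, -0.688, 0.09, 0, 0, 0.47], [0.157, -0.688, 0.09, 0, 0, 0.47], [0.157, -0.688, 0.09, 0, 0, 0.47]]}}

```text
time: 8.93
position: [0.4788, 0.2339, 0.1314]
tcp_rot: [0.961, -0.276, -0.001, 0.0]
force: [0.8, -0.8, 0.5]
finger_gap: 0.0927
```

Call:
{"fn": "send_rows", "kwargs": {"moves": [[0, 0, 0, 0, 0, 0], [0, 0, 0, 0, 0, 0], [0, 0, 0, 0, 0, 0], [0, 0, 0, 0, 0, 0], [0, 0, 0, 0, 0, 0], [0, 0, 0, 0, 0, 0], [0, 0, 0, 0, 0, 0], [0, 0, 0, 0, 0, 0]]}}

```text
time: 9.6
position: [0.4803, 0.2317, 0.1335]
tcp_rot: [0.962, -0.274, 0.0, -0.0]
force: [-0.5, -0.5, 0.5]
finger_gap: 0.0929
```

```bash
python3 -c "
from h import *
need([.486,.288,.07],-.555)
"
```

```text
t 9.6 pos [0.4803 0.2317 0.1335] F [-0.5 -0.5  0.5] gap 0.0929 j [0.24 0.33 1.73 0.   1.08 2.37]
need [-0.0498 -0.1017  0.127 ] [-0.0002 -0.0002 -0.0002]
```

Call:
{"fn": "send_rows", "kwargs": {"moves": [[-0.05, -0.102, 0.03, 0, 0, 0], [-0.05, -0.102, 0.03, 0, 0, 0], [-0.05, -0.102, 0.06, 0, 0, 0], [-0.05, -0.102, 0.1, 0, 0, 0], [-0.05, -0.102, 0.127, 0, 0, 0], [-0.05, -0.102, 0.127, 0, 0, 0], [-0.05, -0.102, 0.127, 0, 0, 0], [-0.05, -0.102, 0.127, 0, 0, 0]]}}

```text
time: 10.27
position: [0.4863, 0.2889, 0.0706]
tcp_rot: [0.962, -0.274, 0.001, -0.0]
force: [0.1, 0.7, 0.9]
finger_gap: 0.0931
```

```bash
python3 -c "
from h import *
need([.486,.288,.03],-.555)
for n in ('side','top'): cv2.imwrite('pics/%s5.png'%n,viewer.get_image(n))
cv2.imwrite('pics/e.png',cv2.resize(np.hstack([cv2.imread('pics/side5.png')[220:320,180:280],cv2.imread('pics/top5.png')[145:245,150:250]]),None,fx=3.9,fy=3.9,interpolation=2))
"
```

```text
t 10.27 pos [0.4863 0.2889 0.0706] F [0.1 0.7 0.9] gap 0.0931 j [ 0.34  0.46  1.71 -0.    0.97  2.46]
need [0.0005 0.002  0.0812] [-0.0006 -0.0005  0.0005]
```

View pics/e.png

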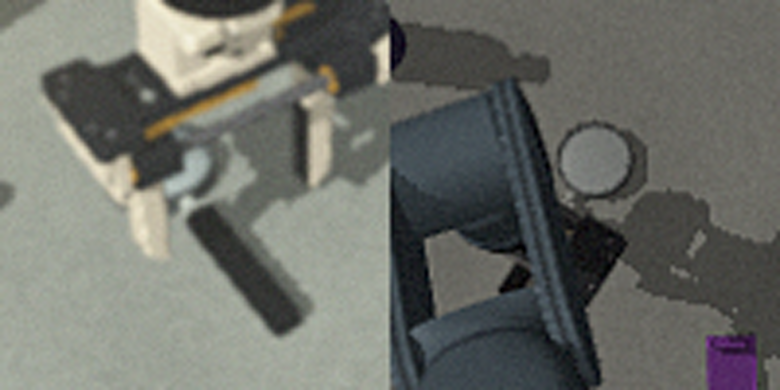

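The handle lies between the two open fingers. I'll descend and grip.

Call:
{"fn": "send_rows", "kwargs": {"moves": [[0, 0.002, 0.02, 0, 0, 0], [0, 0.002, 0.04, 0, 0, 0], [0, 0.002, 0.06, 0, 0, 0], [0, 0.002, 0.075, 0, 0, 0], [0, 0.002, 0.083, 0, 0, 0], [0, 0.002, 0.083, 0, 0, 0], [0, 0.002, 0.083, 0, 0, 0], [0, 0.002, 0.083, 0, 0, 0]]}}

```text
time: 11.03
position: [0.4853, 0.2882, 0.0284]
tcp_rot: [0.962, -0.273, 0.0, -0.0]
force: [0.0, -0.7, -0.3]
finger_gap: 0.0933
```

Call:
{"fn": "send_rows", "kwargs": {"moves": [[0, 0, 0, 0, 0, 0], [0, 0, 0, 0, 0, 0], [0, 0, 0, 0, 0, 0], [0, 0, 0, 0, 0, 0], [0, 0, 0, 0, 0, 0], [0, 0, 0, 0, 0, 0], [0, 0, 0, 0, 0, 0], [0, 0, 0, 0, 0, 0]], "fingers": 1, "newtons": 45}}

```text
time: 11.7
position: [0.485, 0.2881, 0.0283]
tcp_rot: [0.962, -0.273, -0.0, 0.0]
force: [-0.6, -0.3, -0.0]
finger_gap: 0.0443
```

Call:
{"fn": "send_rows", "kwargs": {"moves": [[0, 0, 0, 0, 0, 0], [0, 0, 0, 0, 0, 0], [0, 0, 0, 0, 0, 0], [0, 0, 0, 0, 0, 0], [0, 0, 0, 0, 0, 0], [0, 0, 0, 0, 0, 0], [0, 0, 0, 0, 0, 0], [0, 0, 0, 0, 0, 0]]}}

```text
time: 12.37
position: [0.4851, 0.2881, 0.0282]
tcp_rot: [0.962, -0.273, -0.0, 0.0]
force: [0.7, -1.1, -0.7]
finger_gap: 0.0173
```

Gripped at 17 mm on an 18 mm handle. I'll lift gently.

Call:
{"fn": "send_rows", "kwargs": {"moves": [[0, 0, -0.01, 0, 0, 0], [0, 0, -0.03, 0, 0, 0], [0, 0, -0.06, 0, 0, 0], [0, 0, -0.1, 0, 0, 0], [0, 0, -0.15, 0, 0, 0], [0, 0, -0.2, 0, 0, 0], [0, 0, -0.25, 0, 0, 0], [0, 0, -0.28, 0, 0, 0]]}}

```text
time: 13.03
position: [0.486, 0.2885, 0.1721]
tcp_rot: [0.962, -0.273, 0.002, -0.001]
force: [0.2, 0.3, -2.0]
finger_gap: 0.0171
```

Call:
{"fn": "send_rows", "kwargs": {"moves": [[0, 0, 0, 0, 0, 0], [0, 0, 0, 0, 0, 0], [0, 0, 0, 0, 0, 0], [0, 0, 0, 0, 0, 0], [0, 0, 0, 0, 0, 0], [0, 0, 0, 0, 0, 0], [0, 0, 0, 0, 0, 0], [0, 0, 0, 0, 0, 0]]}}

```text
time: 13.7
position: [0.4849, 0.288, 0.1677]
tcp_rot: [0.962, -0.273, -0.0, 0.0]
force: [0.1, 0.2, -1.9]
finger_gap: 0.0175
```

```bash
python3 -c "
from h import *
w=np.array([.590,-.0425]); y=-.555
# TCP relative to lens at grasp
off=np.array([.4851,.2881])-np.array([.5625,.2405]); t=w+off; print(off,t)
need([t[0],t[1],.158+.0282-.007],y)
for n in ('side','top'): cv2.imwrite('pics/%s6.png'%n,viewer.get_image(n))
cv2.imwrite('pics/f.png',cv2.resize(np.hstack([cv2.imread('pics/side6.png')[190:300,170:280],cv2.imread('pics/top6.png')[145:255,140:250]]),None,fx=3.6,fy=3.6,interpolation=2))
"
```

```text
[-0.0774  0.0476] [0.5126 0.0051]
t 13.7 pos [0.4849 0.288  0.1677] F [ 0.1  0.2 -1.9] gap 0.0175 j [0.34 0.35 1.61 0.   1.19 2.46]
need [ 0.3447  0.4522 -0.0228] [0.0005 0.0004 0.0008]
```

View pics/f.png

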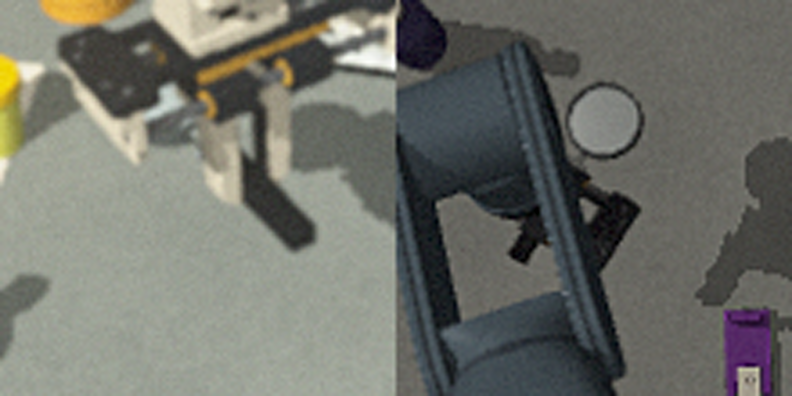

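The lens is held and off the bench. I'll carry it over the stage in moderate steps.

Call:
{"fn": "send_rows", "kwargs": {"moves": [[0.01, 0.015, -0.005, 0, 0, 0], [0.03, 0.04, -0.01, 0, 0, 0], [0.06, 0.08, -0.015, 0, 0, 0], [0.09, 0.12, -0.023, 0, 0, 0], [0.12, 0.16, -0.023, 0, 0, 0], [0.15, 0.2, -0.023, 0, 0, 0], [0.18, 0.24, -0.023, 0, 0, 0], [0.21, 0.275, -0.023, 0, 0, 0]]}}

```text
time: 14.47
position: [0.5018, 0.114, 0.1802]
tcp_rot: [0.962, -0.273, 0.0, 0.0]
force: [0.7, 0.9, 0.1]
finger_gap: 0.0175
```

Call:
{"fn": "send_rows", "kwargs": {"moves": [[0.03, 0.04, 0, 0, 0, 0], [0.06, 0.08, 0, 0, 0, 0], [0.09, 0.12, 0, 0, 0, 0], [0.11, 0.145, 0, 0, 0, 0], [0.125, 0.165, 0, 0, 0, 0], [0.132, 0.174, 0, 0, 0, 0], [0.135, 0.177, 0, 0, 0, 0], [0.135, 0.177, 0, 0, 0, 0]]}}

```text
time: 15.13
position: [0.5129, 0.0051, 0.1798]
tcp_rot: [0.962, -0.274, -0.0, -0.0]
force: [0.8, 0.0, -1.7]
finger_gap: 0.0175
```

Call:
{"fn": "send_rows", "kwargs": {"moves": [[0, 0, 0, 0, 0, 0], [0, 0, 0, 0, 0, 0], [0, 0, 0, 0, 0, 0], [0, 0, 0, 0, 0, 0], [0, 0, 0, 0, 0, 0], [0, 0, 0, 0, 0, 0], [0, 0, 0, 0, 0, 0], [0, 0, 0, 0, 0, 0]]}}

```text
time: 15.8
position: [0.5129, 0.0052, 0.1797]
tcp_rot: [0.962, -0.273, -0.0, 0.0]
force: [0.3, -0.1, -0.2]
finger_gap: 0.0182
```

```bash
python3 -c "
from h import *
need([.5126,.0051,.1792],-.555)
for n in ('side','top'): cv2.imwrite('pics/%s7.png'%n,viewer.get_image(n))
cv2.imwrite('pics/g1.png',cv2.resize(cv2.imread('pics/side7.png')[90:230,190:350],None,fx=4.8,fy=4.2,interpolation=2))
cv2.imwrite('pics/g2.png',cv2.resize(cv2.imread('pics/top7.png')[130:240,220:330],None,fx=5.4,fy=5.4,interpolation=2))
"
```

```text
t 15.8 pos [0.5129 0.0052 0.1797] F [ 0.3 -0.1 -0.2] gap 0.0182 j [-0.21  0.25  1.72 -0.    1.18  1.92]
need [-0.0004  0.0005  0.0011] [0.     0.     0.0008]
```

View pics/g1.png

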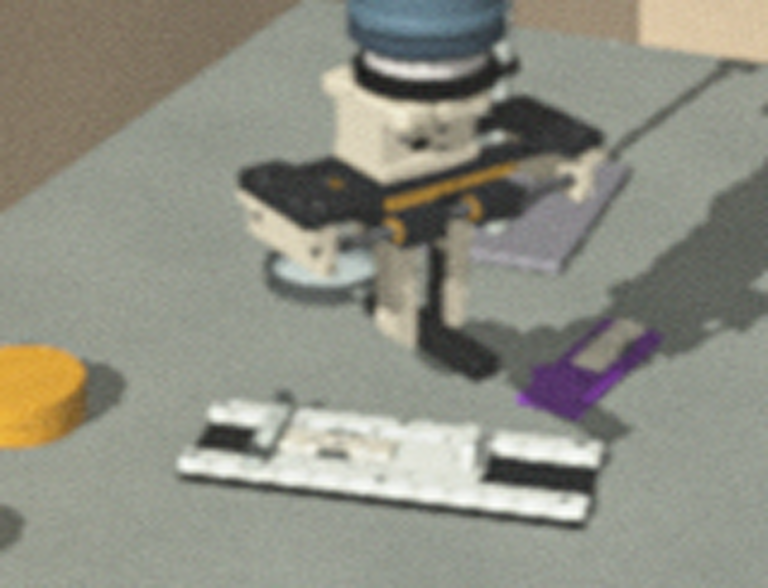

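View pics/g2.png

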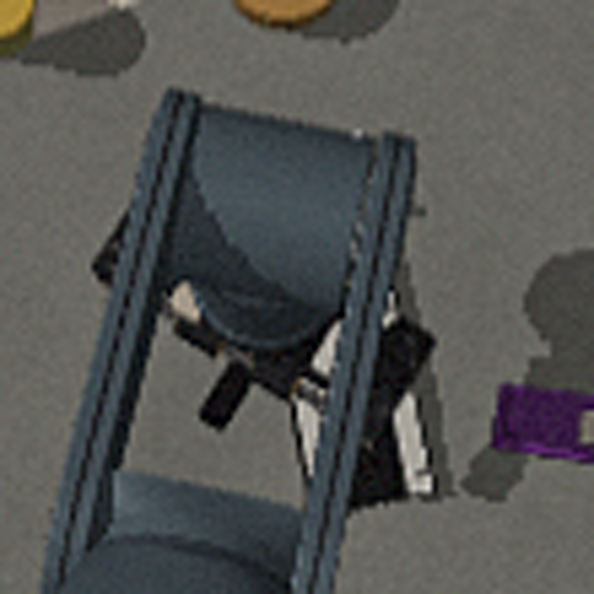

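```bash
python3 - <<'E'
from h import *
im=cv2.imread('pics/side7.png'); f=7; x0,y0=235,130
z=cv2.resize(im[y0:y0+60,x0:x0+70],None,fx=f,fy=f,interpolation=2)
def ln(img,n,P,f,x0,y0,col,closed=True):
    q=np.round((proj(n,P)-[x0,y0]+.5)*f-.5).astype(int); cv2.polylines(img,[q.reshape(-1,1,2)],closed,col,1,cv2.LINE_AA)
a=np.linspace(0,2*np.pi,60)
C=np.array([.5903,-.0424]); zb=.1797-.0282
for h,col in((0,(0,0,255)),(.014,(0,255,0))): ln(z,'side',np.c_[C[0]+.036*np.cos(a),C[1]+.036*np.sin(a),a*0+zb+h],f,x0,y0,col)
drawbox(z,'side',box(C,-.555,-.152,-.047,-.009,.009,zb,zb+.016),f,x0,y0,(255,0,0))
cv2.imwrite('pics/k1.png',z)
for n,(x0,y0) in {"side":(275,85),"top":(360,140)}.items():
    w=cv2.imread(f'pics/{n}0.png')[y0:y0+65,x0:x0+65]; f=9
    w=cv2.resize(w,None,fx=f,fy=f,interpolation=2); R=np.array([.6146,-.390])
    for h in(.151,.161): ln(w,n,np.c_[R[0]+.013*np.cos(a),R[1]+.013*np.sin(a),a*0+h],f,x0,y0,(0,0,255))
    for h in(.012,.1): ln(w,n,np.c_[R[0]+.0065*np.cos(a),R[1]+.0065*np.sin(a),a*0+h],f,x0,y0,(0,255,0))
    cv2.imwrite(f'pics/k_{n}.png',w)
cv2.imwrite('pics/k2.png',cv2.resize(np.hstack([cv2.imread('pics/k_side.png')[:585,:585],cv2.imread('pics/k_top.png')]),None,fx=.68,fy=.68,interpolation=3))
E
```

```text
(no output)
```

View pics/k1.png

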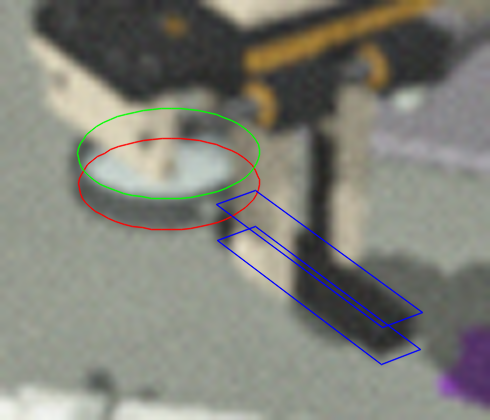

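View pics/k2.png

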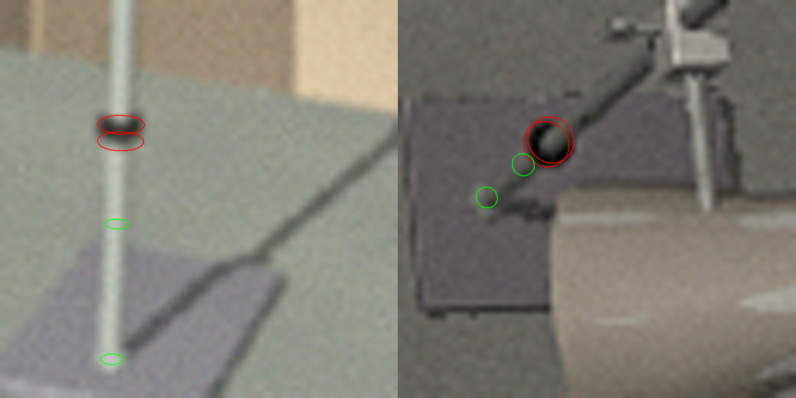

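The lens sits close to where I predicted. The ring height is less certain, since the rod base is off by about 1.5 px, so I'll refine it with the rod's known top and the plate.

```bash
python3 - <<'E'
import cv2,numpy as np
s=cv2.imread("pics/side0.png");t=cv2.imread("pics/top0.png")
def c(im,x0,y0,w,h,f): return cv2.resize(im[y0:y0+h,x0:x0+w],None,fx=f,fy=f,interpolation=cv2.INTER_CUBIC)
a=c(t,355,150,45,38,16);cv2.imwrite("pics/m1.png",a)
cv2.imwrite("pics/m2.png",c(t,420,110,24,20,16))
cv2.imwrite("pics/m3.png",np.hstack([c(s,280,95,24,24,16),c(s,280,130,24,24,16)]))
cv2.imwrite("pics/m4.png",c(s,265,120,65,40,12))
E
```

```text
(no output)
```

View pics/m1.png

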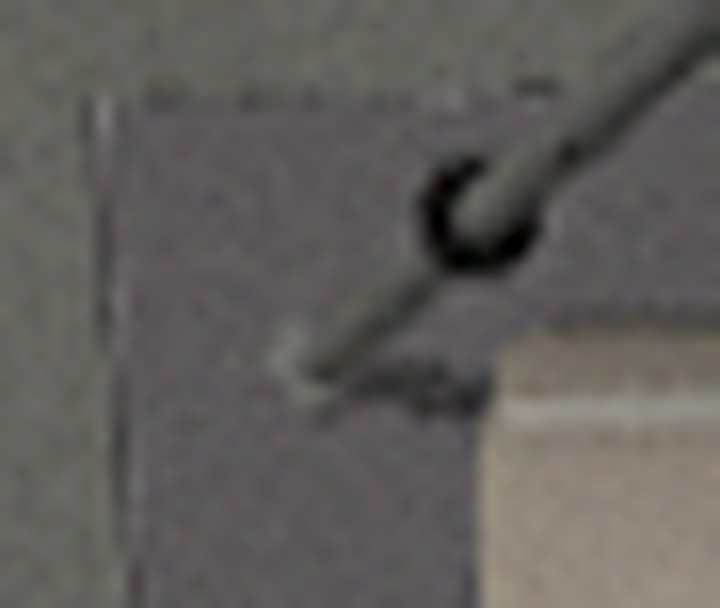

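View pics/m2.png

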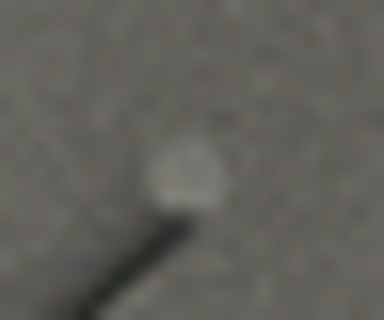

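View pics/m3.png

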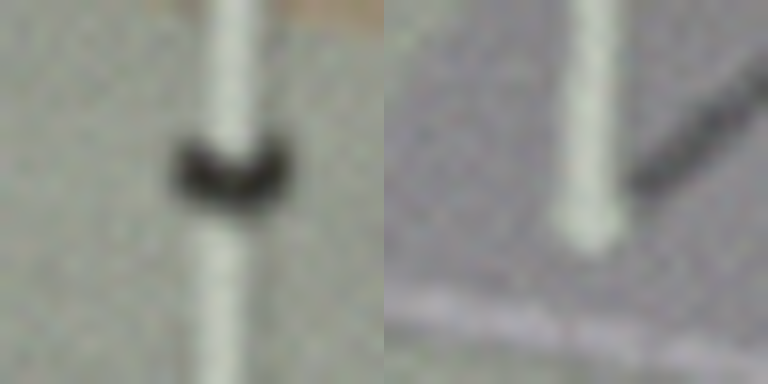

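View pics/m4.png

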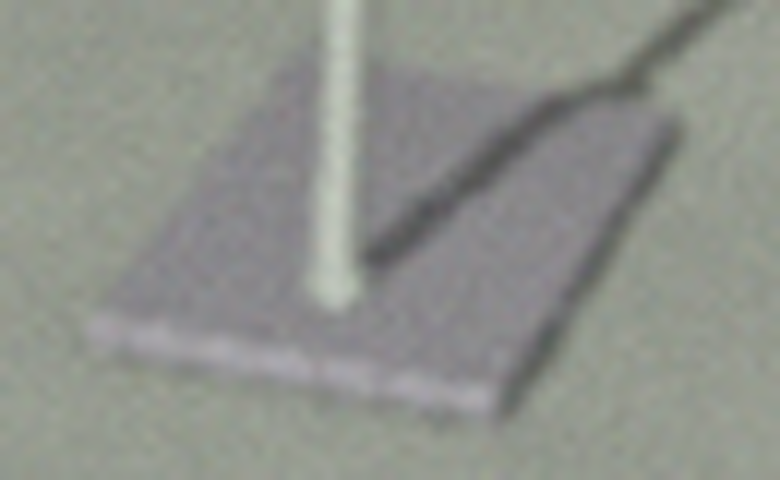

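```bash
python3 - <<'E'
from h import *; from scipy.optimize import least_squares
np.set_printoptions(precision=4,suppress=True)
ob=[("top",.013,cr(308,370,16,355,150)),("top","r",cr(480,215,16,355,150)),("top",.610,cr(187,175,16,420,110)),
("side",.012,cr(206,233,16,280,130)),("side","r",cr(233,165,16,280,95))]
def res(p,sb):
    r=[]
    for n,z,q in ob:
        b=p[3:5] if n=="top" else p[5:7]
        r+=list((proj(n,[[p[0],p[1],p[2] if z=="r" else z]])[0]+b-q)/.4)
    return np.array(r+list(p[3:]/sb))
for sb in (.01,.5,1,3):
    s=least_squares(res,[.614,-.39,.158,0,0,0,0],args=(sb,),x_scale=[.1,.1,.1,1,1,1,1]); J=s.jac; C=np.linalg.inv(J.T@J)
    print(sb,s.x,"sd z",C[2,2]**.5,(s.fun[:10]*.4).round(2))
E
```

```text
0.01 [ 0.6131 -0.389   0.1617  0.0003  0.0006 -0.0007  0.0004] sd z 0.0014752910243479142 [ 0.09 -0.55 -0.25 -0.24 -0.39 -0.12  0.67 -0.7   0.51  0.01]
0.5 [ 0.6134 -0.389   0.1632  0.1427  0.3421 -0.3991  0.4185] sd z 0.0017446683541400508 [ 0.21 -0.27 -0.01 -0.07 -0.29  0.12  0.2  -0.28  0.05  0.02]
1 [ 0.6139 -0.3898  0.1638 -0.0795  0.5573 -0.4392  0.6968] sd z 0.001839959122741196 [ 0.19 -0.19  0.04 -0.04 -0.21  0.15  0.11 -0.13 -0.04  0.02]
3 [ 0.6156 -0.3924  0.1644 -0.8823  1.143  -0.2666  1.2169] sd z 0.0019283359176629842 [ 0.07 -0.07  0.01 -0.01 -0.06  0.07  0.08 -0.03 -0.08  0.  ]
```

```bash
python3 - <<'E'
from h import *
im=viewer.get_image('side'); cv2.imwrite('pics/side8.png',im)
for n,k in((7,'n1'),(8,'n2')):
    z=cv2.imread(f'pics/side{n}.png')[145:185,240:300]; cv2.imwrite(f'pics/{k}.png',cv2.resize(z,None,fx=13,fy=13,interpolation=2))
t=viewer.get_image('top'); cv2.imwrite('pics/top8.png',t)
print(sensors.sense()['wrist_torque'])
E
```

```text
[0.06450893 0.09111092 0.0188956 ]
```

View pics/n2.png

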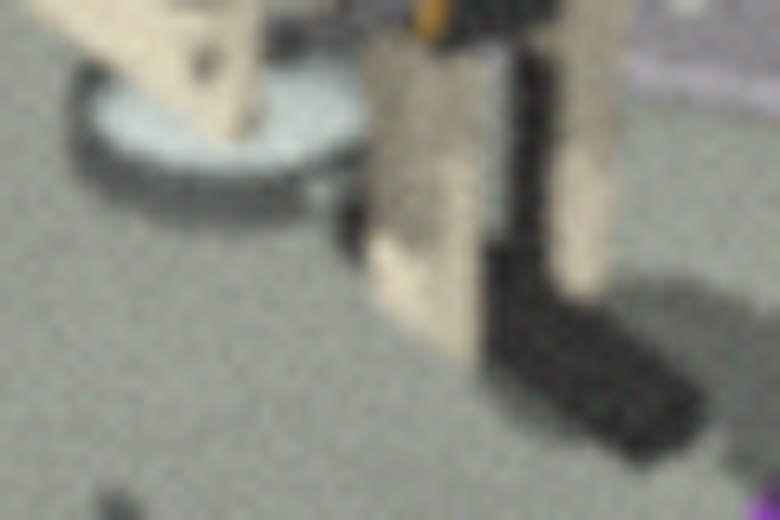

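```bash
python3 - <<'E'
from h import *; from scipy.optimize import least_squares
np.set_printoptions(precision=4,suppress=True)
D=lambda x,y:np.array(cr(x,y,13,240,145))
a=np.linspace(0,2*np.pi,180)
rim=np.array([[.036*np.cos(t),.036*np.sin(t),h] for h in(0,.014) for t in a])
cor=np.array([[-.152,.009,0],[-.152,-.009,.008],[-.047,.009,0]])
obs=[D(640,462),D(705,408),D(338,258)]
G=np.array([-.0908,0,.022])   # grip in loupe
def pose(p,X):
    # p: dx,dy,dz at grip, tilt about loupe y, roll, yaw
    R=Rn.from_euler('ZYX',[p[5]-.555,p[3],p[4]])
    g=np.array([.5129,.0052,.1737])+p[:3]
    return R.apply(X-G)+g
def res(p,full=True):
    q=proj('side',pose(p,rim)); l=D(68,140)[0]; b=D(215,229)[1]
    r=[(q[:,0].min()-l),(q[:,1].max()-b)]
    c=proj('side',pose(p,cor)); r+=list((c-obs).ravel())
    r=np.array(r)/.5
    return np.r_[r,np.array(p[:3])/.003,p[3]/.1,p[4]/.03,p[5]/.03] if full else r*.5
print("zero",res(np.zeros(6),False))
s=least_squares(res,np.zeros(6),x_scale=[.01]*3+[.1]*3)
print(s.x,res(s.x,False)); print("lens",pose(s.x,np.array([[0,0,.007]])))
C=np.linalg.inv(s.jac.T@s.jac); print(np.sqrt(np.diag(C)))
E
```

```text
zero [ 0.9559  0.0798  0.2994  1.4259  1.0496  0.7269  0.0841 -0.6609]
[0.0019 0.0001 0.0009 0.0336 0.0055 0.0012] [ 0.3631  0.4286 -0.2335  0.4271  0.47   -0.2973 -0.4701 -0.4826]
lens [[ 0.5916 -0.0421  0.1565]]
[0.0012 0.0024 0.0017 0.0145 0.0286 0.0117]
```

The refined ring height is about 0.163. The lens is now at about 0.157–0.158 with a tilt of about 0.03 rad, so I'll raise it by about 5.5 mm.

Call:
{"fn": "send_rows", "kwargs": {"moves": [[0, 0, -0.003, 0, 0, 0], [0, 0, -0.006, 0, 0, 0], [0, 0, -0.009, 0, 0, 0], [0, 0, -0.011, 0, 0, 0], [0, 0, -0.011, 0, 0, 0], [0, 0, -0.011, 0, 0, 0], [0, 0, -0.011, 0, 0, 0], [0, 0, -0.011, 0, 0, 0]]}}

```text
time: 16.67
position: [0.5129, 0.0052, 0.1852]
tcp_rot: [0.962, -0.273, -0.0, 0.0]
force: [-0.5, 0.1, -1.1]
finger_gap: 0.0176
```

Call:
{"fn": "send_rows", "kwargs": {"moves": [[0, 0, 0, 0, 0, 0], [0, 0, 0, 0, 0, 0], [0, 0, 0, 0, 0, 0], [0, 0, 0, 0, 0, 0], [0, 0, 0, 0, 0, 0], [0, 0, 0, 0, 0, 0], [0, 0, 0, 0, 0, 0], [0, 0, 0, 0, 0, 0]]}}

```text
time: 17.33
position: [0.5129, 0.0051, 0.1853]
tcp_rot: [0.962, -0.273, -0.0, 0.0]
force: [0.3, 1.7, -0.8]
finger_gap: 0.017
```

```bash
python3 - <<'E'
from h import *
need([.5126,.0051,.1852],-.555)
im=viewer.get_image('side'); cv2.imwrite('pics/side9.png',im)
a=im[140:220,220:320]; 
q=np.round((proj('side',[[.622,-.035,.014],[.59,-.0425,.019]])-[220,140]+.5)*7-.5).astype(int); print(q)
cv2.imwrite('pics/p.png',cv2.resize(a,None,fx=7,fy=7,interpolation=2))
E
```

```text
t 17.33 pos [0.5129 0.0051 0.1853] F [ 0.3  1.7 -0.8] gap 0.017 j [-0.21  0.24  1.71 -0.    1.19  1.92]
need [-0.0005  0.0004  0.0001] [0.     0.     0.0007]
[[203 384]
 [278 383]]
```

View pics/p.png

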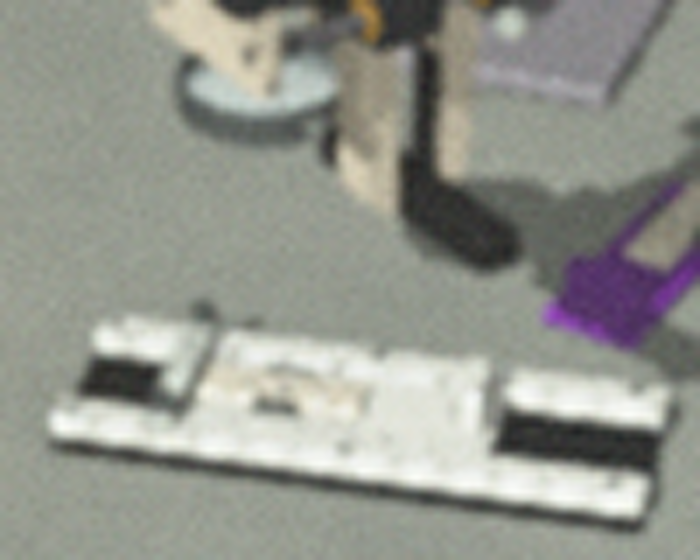

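The carrier is still flush with the stop bar. The predicted window (278,383) falls on the imaged one (about 280,387), and the lens is steady. Handing in.

```bash
python3 -c "
from workcell import order
print(order.hand_in())"
```

```text
the job is handed in; nothing more can be done
None
```

The carrier is home against the end stop, and I handed in with the lens held over the result window. The hand-in gave no verdict. The simulated clock read 17.3 s at my last move, against the 61 s limit.

- **Carrier:** I pushed it by the lug with closed fingers until the force rose to about 20 N and travel stopped. That puts the stop face at x ≈ 0.622 m, against 0.620 m measured from the image. The last side picture still shows the carrier flush with the stop bar.
- **Grip:** The handle is held at 45 N with a finger gap of 17 to 18 mm on an 18 mm handle, and the arm was still.
- **Lens over the window:** The lens is at about (0.591, -0.042) and the window at about (0.590, -0.0425). The window's predicted spot in the side picture is within about 1 pixel of where it shows. I could not check this from the top camera because the arm hid the lens.
- **Lens height:** The lens is at about 0.162 to 0.164 m.
- **Ring height, where checks disagreed:** My first measurement of the ring gave about 0.157 m. A refined fit using the rod's base and top gave 0.162 to 0.164 m, and I used that one. If the first figure were right, the lens would be about 5 to 7 mm too high, at the edge of the 7 mm limit.
- **Tilt:** A fit to the side picture gave about 0.03 rad, lens slightly low. That is under the 0.12 rad limit, so I left it.
- **Jar, tin, bottle and ring:** The arm was never sent near any of them. I did not measure their positions again at the end.

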